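# Lid the pot and hold it down in the sprung ring

## Robot

A 6-joint arm with a two-finger parallel gripper is mounted at the origin on the work surface; the furniture and walls round the work are solid. World frame = base frame: x ahead of the robot, y to its left, z up, the work surface at z = 0. Lengths are in mm, angles in rad, forces in N, time in s.
With the tool pointing down it reaches from about 225 to 725 mm from the base axis. Payload 3.1 kg.
Tool frame: the origin (TCP) lies at the very end of the fingers, on their centre line; the grasp point (between the pads) lies 19 mm behind it; z points along the fingers, y is the direction in which the jaws open and shut (so a half turn about z gives the same grasp; the last joint's range is limited). The gripper opens to 85 mm and grips with 20 to 120 N. Pads are 22 mm wide; open, the fingers measure 114 mm over their backs; the gripper's body (76 mm by 85 mm) begins 54 mm behind the grasp point. The pads swing forward as they close: fully open they stand 13 mm farther back than shut.
Start: joints at [-1.381, 0.048, 0.099, 1.622, 0, 1.443], TCP at [164.035, -498.708, 231.312] pointing down, gripper open.
Joint ranges: [-2.91, 2.91], [-0.99, 1.94], [-1.21, 1.42], [-2.12, 2.29], [-1.49, 1.47], [-3.14, 3.14]. Speed limits (rad/s): [2.79, 2.79, 3.14, 3.14, 3.14, 3.14].

## Interface

Orientations are given as a unit quaternion [x, y, z, w].
In Python, from rig import env gives the robot as it stands. The module is installed in compiled form; this text tells all that it offers.
- The arm moves only by the tool arm_command, never from a script. Its argument "moves" is a list of rows, each a list of 7 numbers: the shift along the tool's x, y, z in cm, then the turn, a rotation vector about the tool's x, y, z in rad, then the finger opening in cm, from 0 to 8.54. A call has 1 to 10 rows; each row shifts and turns the pose as measured when the row begins, along the tool's axes as they then stand; what a row does not reach is not made up. A row lasts 1/10 s, in which the tool goes at most 50 mm and 8.59 degrees, less where a joint would pass 70% of its speed; a pose out of reach is approached as far as the arm can. A call is refused whole if a number of a shift passes 5 or a number of a turn 0.15, either way. A call with a gripper value outside its range is refused whole. The fingers move at their own pace and stop on an object; "force" is the grip in N (left out, the last holds). Time passes only in rows, so rows that do not move let the fingers close. It gives the time, the measured TCP pose, the force and the opening at its end, in the units of the state.
- env.get_state(): the state, without advancing time (a new reading comes with each control period).
- env.capture(name): name is "scene" or "top" or "wrist"; returns the picture (420x560x3 uint8, blue, green, red); there is no depth.
- env.get_calibration(name): a dict with "mtx" (3x3 intrinsics, pixels), "extrinsics" (4x4, takes a point from camera to world coordinates); the wrist camera has in their place "mount" (4x4, takes a point from camera to tool coordinates, whose origin is the TCP and whose axes are the flange's). Camera axes: x right, y down, z forward; pixel columns grow to the right and rows downward; lengths in mm; the calibration is good to about 2 mm. A picture is of the moment at which its call begins: read the wrist's pose just before it. get_calibration takes no time and is no camera call.
- env.close_job(): hands the job in, once; it reports no verdict.
The state is a dict: "clock": time; "joints": joint angles; "joint_velocities": joint speeds; "joint_efforts": joint torques, N m; "eef_pos": TCP position; "eef_rot": TCP orientation; "wrist_force": force on the tool from outside, world axes, zero at the start; "wrist_torque": the same for the moment, N m; "width": finger opening in mm.
Only numpy, scipy, OpenCV 4.12 (cv2) and the standard library are available. Lean on these libraries where they do the work, as an engineer would, in place of code of your own. Each camera call takes 0.05 s, during which the arm holds its last target.

## Task

Put the loose lid on the small round steel pot so that it sits level with its plug in the mouth, then set the lidded pot upright into the sprung ring cradle and press it down until the ring is at the bottom of its travel. Finish while still holding it pressed down there, so that I can pin the ring; keep the pot upright and leave the other things on the bench where they are.

Things in the scene. Friction and masses are not known exactly. Their poses are not given: they have to be found in the camera images.
- pot: Round open steel pot, 0.28 kg give or take a third, 62 mm high: foot 44 mm across, rounded out to a straight-sided belly 60 mm across from 9 to 50 mm above the foot, then a shoulder to a neck 48 mm across whose mouth is 40 mm wide. It stands upright on the bench, without its lid. Grip it round the belly. Origin: centre of the underside of the foot, z up.
- pot_rim (a point): Centre of the pot's mouth at the height of the rim, 62 mm above the underside of the foot; z up along the pot's axis.
- lid: Loose round wooden lid, 60 g, standing on its plug on the bench. From below: a tapered plug 34 mm across (27 mm at its end) and 8 mm high, a disc 50 mm across and 5 mm thick, a knob 18 mm across and 18 mm high; 31 mm in all. Origin: centre of the plug's underside, z up towards the knob. Seated, the disc lies on the rim and the origin is 8 mm below the rim (54 mm above the pot's underside); the plug has 3 mm play all round.
- cradle: Sprung ring cradle, fixed to the bench: round wooden base 126 mm across and 10 mm thick with three short dark sleeves (tops 22 mm above the bench), on which a metal ring stands on three sprung pins. Origin: centre of the base's underside.
- ring_seat (a point): Centre of the ring's inner lip, on which the pot's foot comes to stand (it moves with the ring; 45 mm above the bench when the ring is up). The lip's hole is 38 mm across; above the lip the ring has a collar 64 mm wide inside, 74 mm outside and 12 mm high, so the 60 mm belly enters with 2 mm play all round. Three lugs reach out to 53 mm from the centre, their tops, with the pin heads, at most 6 mm above the lip.
- ring (a joint): How far the ring is pressed down, m: 0 up, 0.018 at the bottom stop. Spring: it starts to move at about 6 N and takes about 15 N at the bottom (including the pot's own weight); it springs back up when let go.
- tin: Bystander: closed round tin, 72 mm across, 44 mm high, behind the work. Origin: centre of its underside.
- wax_cake: Bystander: brown round cake of wax, 62 mm across, 22 mm high, behind the work. Origin: centre of its underside.
- sanding_block: Bystander: wooden sanding block 63 x 110 x 30 mm, behind the work. Origin: centre of its underside.
Mind the look-alikes: they are no part of the job. Several things have the shape of the pot; the one meant has the colours described above.

How it is judged (in metres and radians):
On the way, in this order (a step that is already met when the one before it is completed fails the run):
1. the lid sits level on the pot, its plug in the mouth (z of lid in the frame of pot_rim below -0.006 m and horizontal distance between lid and pot_rim below 0.005 m and angle between the z axis of lid and the z axis of pot, either way round below 0.06 rad), for 0.2 s.
2. the lidded pot stands in the ring and presses it down (value of joint ring above 0.015 m and horizontal distance between pot and ring_seat below 0.005 m and contact force between pot and ring above 3 N), for 0.2 s.
At the end, for the whole second after the job is handed in: Fingers still bear on pot or lid (over 3 N); ring at least 15 of 18 mm down, loaded over 5 N by the pot. Pot within 5 mm of the ring's centre, 3 mm of its lip, upright within 0.1 rad, still. Lid within 5 mm of the mouth's centre, plug at least 6 mm in, level within 0.06 rad (all of step 1 and value of joint ring above 0.015 m and contact force between pot and ring above 5 N and horizontal distance between pot and ring_seat below 0.005 m and z of pot in the frame of ring_seat below 0.003 m and angle between pot's own z axis and vertical below 0.1 rad and (contact force between the fingers and pot above 3 N or contact force between the fingers and lid above 3 N) and linear speed of pot below 0.02 m/s); the arm keeps its last pose, push and grip.
It fails at once if the pot is tipped over (angle between pot's own z axis and vertical above 0.5 rad).
It fails at once if the tin is moved (distance of tin from where it was at the start of the episode above 0.03 m).
It fails at once if the cake of wax is moved (distance of wax_cake from where it was at the start of the episode above 0.03 m).
It fails at once if the sanding block is moved (distance of sanding_block from where it was at the start of the episode above 0.03 m).
It also fails if it takes over 51 s, if anything falls off the work surface, if the arm or the gripper's body presses on something with over 40 N, if the wrist force passes 120 N, or if a joint passes its speed limit or range.

## Working session

There is one attempt and no reset: what is moved stays moved. The work goes in short steps, Python scripts to look and compute and a tool call to move; the robot and the scene stay as the last step left them, time stands still between calls to the robot, and variables do not carry over. Pictures are saved under pics/ and viewed, and the job is handed in when it is done.

Besides the shell and the picture viewer there is one more tool, called after "Request:" as a command line: name --pt "numbers of a row" for each row, then --argument value for the rest. arm_command: Moves the arm, as the interface text tells. Its arguments: {"type":"object","properties":{"moves":{"type":"array"},"force":{"type":"number"}},"required":["moves"]}

```bash
mkdir -p pics
python3 - <<'E'
from rig import env
import cv2
s=env.get_state(); print(s)
for n in ("scene","top","wrist"):
    c=env.get_calibration(n); print(n,c)
    cv2.imwrite(f"pics/{n}0.png",env.capture(n))
E
```

```text
{'clock': 0.0, 'joints': array([-1.38079595e+00,  4.87559880e-02,  9.75699792e-02,  1.62196789e+00,
       -1.58422419e-05,  1.44300301e+00]), 'joint_velocities': array([ 5.96414837e-05, -5.22714227e-04, -8.20288697e-04,  1.37665010e-03,
        1.15812124e-03, -1.20783907e-03]), 'joint_efforts': array([ 1.21471921e-04, -3.38787711e+01,  3.20012283e+01,  2.03946320e-02,
       -1.55678340e-04,  3.03813785e-06]), 'eef_pos': array([ 163.9185084 , -498.11511966,  230.10044488]), 'eef_rot': array([ 9.87401748e-01,  1.58228942e-01, -4.45758130e-05, -1.17797066e-03]), 'wrist_force': array([-0.62313354,  0.22280571,  0.46881876]), 'wrist_torque': array([ 0.01316925, -0.03159797, -0.01649961]), 'width': 85.30923024789988}
scene {'mtx': array([[485.79556765,   0.        , 276.53795756],
       [  0.        , 485.79556765, 217.69448625],
       [  0.        ,   0.        ,   1.        ]]), 'extrinsics': array([[-8.79625368e-01, -3.23481727e-01,  3.48738847e-01,
         1.70382020e+02],
       [-4.75626036e-01,  6.07781590e-01, -6.35909909e-01,
         6.49576401e+02],
       [-6.25181509e-03
[... 491 characters left out ...]
69e+01],
       [-8.54501928e-04, -2.01759750e-01, -9.79434670e-01,
         1.06771241e+03],
       [ 0.00000000e+00,  0.00000000e+00,  0.00000000e+00,
         1.00000000e+00]])}
wrist {'mtx': array([[305.50471895,   0.        , 285.49326028],
       [  0.        , 305.50471895, 208.24704519],
       [  0.        ,   0.        ,   1.        ]]), 'mount': array([[ 7.21599714e-06, -9.46070826e-01, -3.23959862e-01,
         8.34209863e+01],
       [ 9.99999962e-01, -8.30265638e-05,  2.64739608e-04,
         9.75498200e-01],
       [-2.77359693e-04, -3.23959851e-01,  9.46070789e-01,
        -1.42873228e+02],
       [ 0.00000000e+00,  0.00000000e+00,  0.00000000e+00,
         1.00000000e+00]])}
```

View pics/scene0.png

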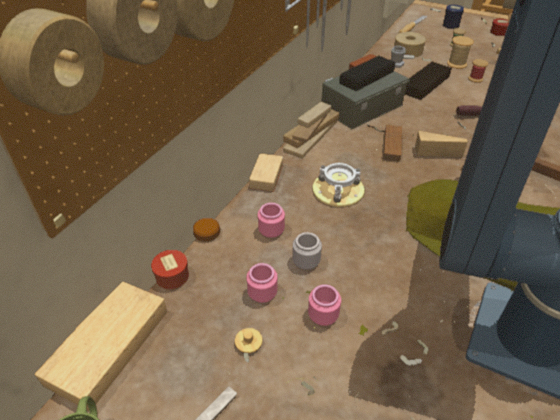

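View pics/top0.png

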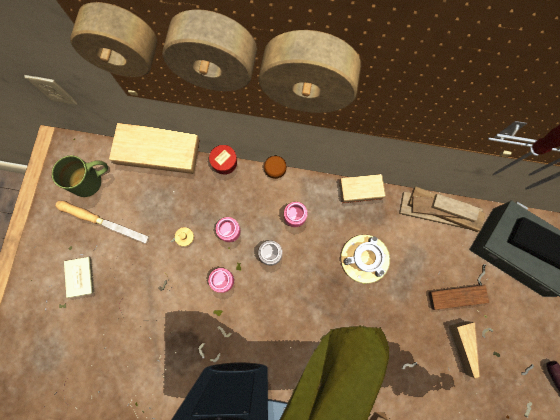

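View pics/wrist0.png

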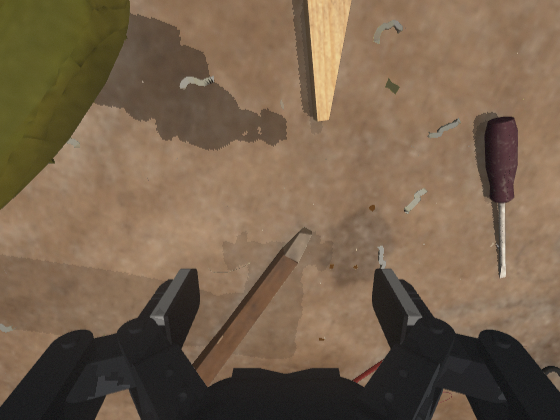

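```bash
cat > h.py <<'E'
import numpy as np, cv2
from rig import env
from scipy.spatial.transform import Rotation as R
def ray(n,u,v,E=None):
    c=env.get_calibration(n); E=c["extrinsics"] if E is None else E
    d=np.linalg.inv(c["mtx"])@[u,v,1]; return E[:3,3],E[:3,:3]@d
def atz(n,u,v,z,E=None):
    o,d=ray(n,u,v,E); return o+d*(z-o[2])/d[2]
def wristE(s):
    T=np.eye(4);T[:3,:3]=R.from_quat(s["eef_rot"]).as_matrix();T[:3,3]=s["eef_pos"]
    return T@env.get_calibration("wrist")["mount"]
E
python3 - <<'E'
import cv2,numpy as np
t=cv2.imread("pics/top0.png");s=cv2.imread("pics/scene0.png")
def crop(im,u,v,r=32): return cv2.resize(im[v-r:v+r,u-r:u+r],None,fx=4,fy=4,interpolation=cv2.INTER_CUBIC)
a=np.hstack([crop(t,270,252),crop(t,184,237),crop(t,365,259)])
b=np.hstack([crop(s,307,250),crop(s,248,341),crop(s,339,180)])
cv2.imwrite("pics/crop.png",np.vstack([a,b]))
E
```

```text
(no output)
```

View pics/crop.png

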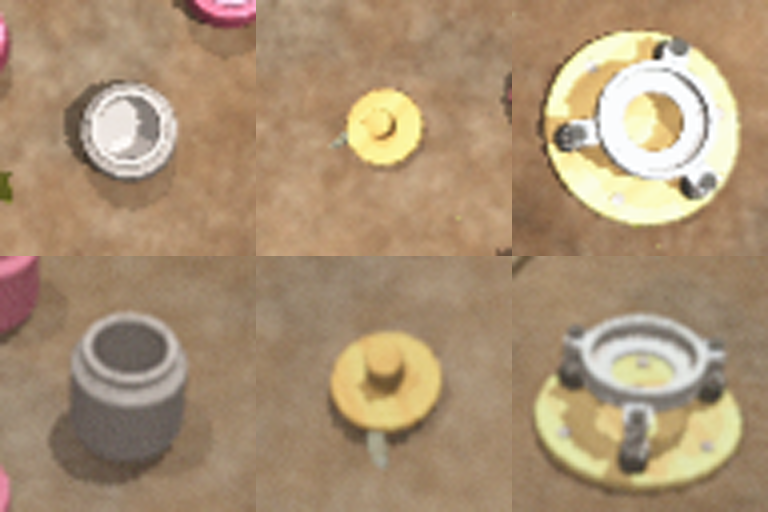

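Run:
```python
from h import *
for k,z,t,s in [("pot",62,(270.4,251.4),(306.9,240.1)),("lid",13,(183.6,236.4),(248.1,339.6)),("ring",57,(367.9,256.4),(339.1,171.6)),("base",10,(365.4,258.4),None),
 ("p1",62,(228,227),(271,212)),("p2",62,(221,277),(325,293)),("p3",62,(295,211),(262,272))]:
    print(k,atz("top",*t,z)[:2].round(1), atz("scene",*s,z)[:2].round(1) if s else "")
```

```text
pot [446.4  15.9] [447.  17.]
lid [450.7 247.7] [451.1 248.7]
ring [ 476.9 -223.6] [ 479.9 -228.3]
base [ 477.1 -227.3] 
p1 [488.  131.1] [552.5 -22.4]
p2 [363.9 123.3] [358.9 122.9]
p3 [557.6 -26.9] [486.  133.8]
```

```bash
cat >> h.py <<'E'
def plan(target,yaw=np.pi/2,n=None,s=None,step=48):
    s=s or env.get_state(); p=s["eef_pos"].copy(); r=R.from_quat(s["eef_rot"])
    rt=R.from_matrix(np.array([[np.cos(yaw),np.sin(yaw),0],[np.sin(yaw),-np.cos(yaw),0],[0,0,-1]]))
    target=np.array(target,float); rv=(r.inv()*rt).as_rotvec()
    n=n or int(max(np.ceil(np.linalg.norm(target-p)/step),np.ceil(np.linalg.norm(rv)/.14),1))
    for i in range(n):
        d=r.inv().apply((target-p)/(n-i))/10; w=(r.inv()*rt).as_rotvec()/(n-i)
        print([*(round(float(v),2) for v in d),*(round(float(v),3) for v in w)])
        p=p+r.apply(np.round(d,2)*10); r=r*R.from_rotvec(np.round(w,3))
E
python3 -c "
from h import *
plan([440,225,200])"
```

```text
[2.87, -3.53, 0.19, -0.0, -0.0, -0.074]
[3.13, -3.31, 0.19, -0.0, -0.0, -0.074]
[3.36, -3.07, 0.19, -0.0, -0.0, -0.074]
[3.58, -2.81, 0.19, -0.0, -0.0, -0.074]
[3.78, -2.54, 0.18, -0.0, -0.0, -0.074]
[3.96, -2.26, 0.19, -0.0, -0.0, -0.074]
[4.11, -1.96, 0.18, -0.0, -0.0, -0.074]
[4.24, -1.65, 0.19, -0.0, -0.0, -0.073]
[4.35, -1.33, 0.18, -0.0, -0.0, -0.074]
[4.44, -1.01, 0.19, -0.0, -0.0, -0.073]
[4.5, -0.68, 0.18, -0.0, -0.0, -0.074]
[4.54, -0.35, 0.19, -0.0, -0.0, -0.073]
[4.56, -0.02, 0.18, -0.0, -0.0, -0.074]
[4.54, 0.32, 0.19, -0.0, -0.0, -0.073]
[4.51, 0.65, 0.18, -0.0, -0.001, -0.074]
[4.45, 0.99, 0.18, -0.0, -0.0, -0.073]
[4.36, 1.3, 0.18, -0.001, -0.001, -0.074]
```

Run:
```python
import cv2,numpy as np
t=cv2.imread("pics/top0.png");s=cv2.imread("pics/scene0.png")
a=cv2.resize(t[290:420,160:460],(800,347))
b=cv2.resize(s[150:400,390:560],(370,544))
cv2.imwrite("pics/c1.png",a);cv2.imwrite("pics/c2.png",b)
```

```text
(no output)
```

View pics/c1.png

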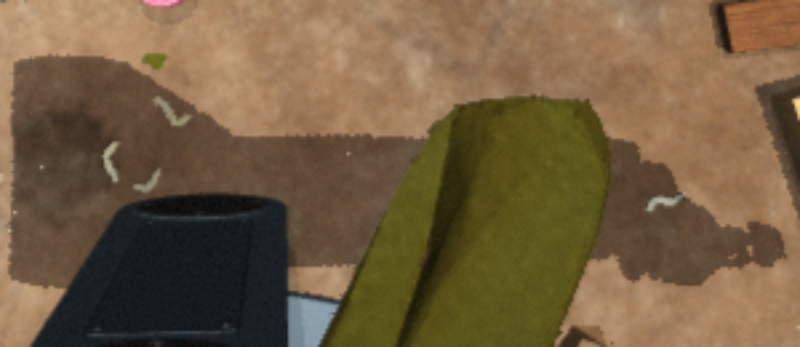

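View pics/c2.png

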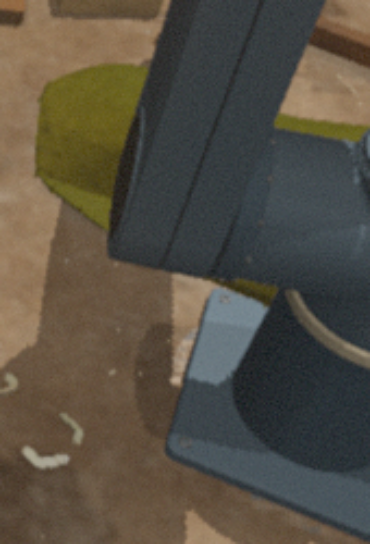

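Run:
```python
from h import *
for z in (0,50,100,150,200,250,300,400):
    print(z,atz("top",331,329,z)[:2].round(),atz("top",381,328,z)[:2].round(),atz("top",356,327,z)[:2].round(),"sc",atz("scene",409,190,z)[:2].round(),atz("scene",425,180,z)[:2].round(),atz("scene",408,230,z)[:2].round(),atz("scene",440,254,z)[:2].round())
```

```text
0 [ 287. -167.] [ 311. -291.] [ 303. -229.] sc [ 323. -311.] [ 299. -368.] [ 283. -174.] [ 200. -135.]
50 [ 289. -161.] [ 313. -279.] [ 304. -219.] sc [ 313. -249.] [ 291. -302.] [ 276. -121.] [198. -85.]
100 [ 292. -154.] [ 314. -266.] [ 306. -209.] sc [ 304. -187.] [ 283. -237.] [269. -68.] [196. -34.]
150 [ 294. -147.] [ 315. -253.] [ 308. -200.] sc [ 294. -126.] [ 274. -172.] [261. -15.] [195.  16.]
200 [ 297. -140.] [ 317. -241.] [ 310. -190.] sc [284. -64.] [ 266. -106.] [254.  38.] [193.  67.]
250 [ 299. -133.] [ 318. -228.] [ 311. -180.] sc [274.  -2.] [258. -41.] [247.  91.] [191. 117.]
300 [ 302. -127.] [ 319. -216.] [ 313. -171.] sc [264.  59.] [250.  24.] [240. 143.] [189. 167.]
400 [ 306. -113.] [ 322. -190.] [ 316. -151.] sc [245. 183.] [233. 155.] [225. 249.] [185. 268.]
```

```bash
python3 -c "
from h import *
plan([400,-330,240],yaw=.9,n=7)"
```

```text
[3.95, -1.23, -0.13, -0.0, -0.0, -0.083]
[4.04, -0.9, -0.14, -0.0, -0.0, -0.083]
[4.1, -0.56, -0.13, -0.0, -0.0, -0.083]
[4.14, -0.22, -0.14, -0.0, -0.0, -0.083]
[4.14, 0.13, -0.13, -0.001, -0.0, -0.083]
[4.12, 0.47, -0.14, -0.0, -0.0, -0.084]
[4.06, 0.82, -0.13, -0.001, -0.001, -0.083]
```

Request:
arm_command --pt "4.0 -1.2 -0.1 0 0 -0.083 8.5" --pt "4.0 -0.9 -0.1 0 0 -0.083 8.5" --pt "4.1 -0.6 -0.1 0 0 -0.083 8.5" --pt "4.1 -0.2 -0.1 0 0 -0.083 8.5" --pt "4.1 0.1 -0.1 0 0 -0.083 8.5" --pt "4.1 0.5 -0.1 0 0 -0.083 8.5" --pt "4.1 0.8 -0.1 0 0 -0.083 8.5"

```text
clock: 0.85
eef_pos: [401.5, -325.9, 233.2]
eef_rot: [0.898, 0.439, -0.001, -0.003]
wrist_force: [-0.1, -0.8, -0.4]
width: 84.9
```

```bash
python3 -c "
from h import *
plan([448,195,180],n=12)"
```

```text
[3.66, -2.36, 0.47, -0.0, -0.0, -0.055]
[3.79, -2.15, 0.47, -0.001, -0.0, -0.055]
[3.9, -1.94, 0.46, -0.0, -0.0, -0.055]
[4.0, -1.73, 0.46, -0.001, -0.0, -0.055]
[4.09, -1.5, 0.46, -0.0, -0.001, -0.055]
[4.16, -1.28, 0.46, -0.001, -0.0, -0.055]
[4.23, -1.05, 0.46, -0.0, -0.001, -0.055]
[4.28, -0.81, 0.45, -0.001, -0.0, -0.055]
[4.32, -0.58, 0.45, -0.0, -0.001, -0.055]
[4.34, -0.34, 0.45, -0.001, -0.0, -0.056]
[4.36, -0.09, 0.45, -0.0, -0.001, -0.055]
[4.35, 0.15, 0.44, -0.001, -0.0, -0.056]
```

Request:
arm_command --pt "3.7 -2.4 0.4 0 0 -0.055 6" --pt "3.8 -2.1 0.4 0 0 -0.055 6" --pt "3.9 -1.9 0.4 0 0 -0.055 6" --pt "4.0 -1.7 0.4 0 0 -0.055 6" --pt "4.1 -1.5 0.5 0 0 -0.055 6" --pt "4.2 -1.3 0.5 0 0 -0.055 6" --pt "4.2 -1.0 0.5 0 0 -0.055 6" --pt "4.3 -0.8 0.5 0 0 -0.055 6" --pt "4.3 -0.6 0.5 0 0 -0.055 6" --pt "4.3 -0.3 0.5 0 0 -0.055 6"

```text
clock: 1.85
eef_pos: [438.4, 124.7, 183.5]
eef_rot: [0.738, 0.675, 0.001, -0.005]
wrist_force: [-0.3, -0.8, -0.3]
width: 60.1
```

Request:
arm_command --pt "4.3 -0.1 0.5 0 0 -0.055 6" --pt "4.3 0.1 0.5 0 0 -0.055 6" --pt "0 0 0 0 0 0 6"

```text
clock: 2.15
eef_pos: [441.4, 218.7, 171.8]
eef_rot: [0.695, 0.719, 0.001, -0.006]
wrist_force: [-0.2, -0.1, 0.2]
width: 60.0
```

```bash
cat > look.py <<'E'
from h import *
import sys,json
s=env.get_state(); im=env.capture("wrist"); n=sys.argv[1]
cv2.imwrite(f"pics/{n}.png",im)
json.dump({"eef_pos":list(s["eef_pos"]),"eef_rot":list(s["eef_rot"])},open(f"pics/{n}.json","w"))
print(s["clock"],s["eef_pos"].round(1),s["eef_rot"].round(4),s["wrist_force"].round(1),s["width"])
E
python3 look.py w1
```

```text
2.15 [441.4 218.7 171.8] [ 6.948e-01  7.191e-01  7.000e-04 -6.300e-03] [-0.2 -0.1  0.2] 59.975120400713465
```

View pics/w1.png

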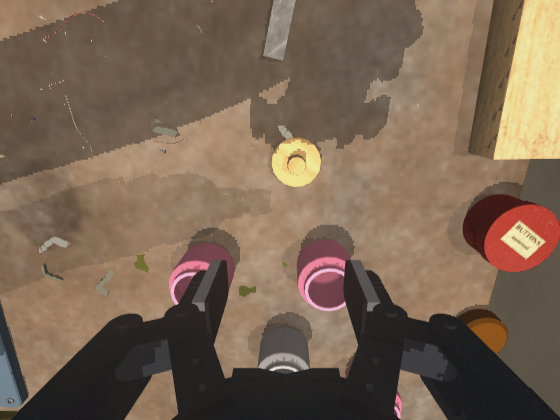

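```bash
cat >> h.py <<'E'
import json
def js(n):
    s=json.load(open(f"pics/{n}.json")); return {k:np.array(v) for k,v in s.items()}
E
python3 - <<'E'
from h import *
im=cv2.imread("pics/w1.png"); 
hsv=cv2.cvtColor(im,cv2.COLOR_BGR2HSV)
m=cv2.inRange(hsv,(15,110,150),(35,255,255)); k=np.zeros_like(m);k[120:210,250:345]=1; m*=k
c=max(cv2.findContours(m,0,1)[0],key=cv2.contourArea); e=cv2.fitEllipse(c); print(e,cv2.contourArea(c))
E=wristE(js("w1")); print(atz("wrist",e[0][0],e[0][1],13,E)); print(atz("wrist",e[0][0],e[0][1],11,E))
cv2.imwrite("pics/c3.png",cv2.resize(im[120:210,240:350],None,fx=6,fy=6))
E
```

```text
((296.99554443359375, 157.34820556640625), (34.411190032958984, 46.63655471801758), 107.87049865722656) 631.0
[450.52491707 252.86072504  13.        ]
[450.59612293 252.54979445  11.        ]
```

View pics/c3.png

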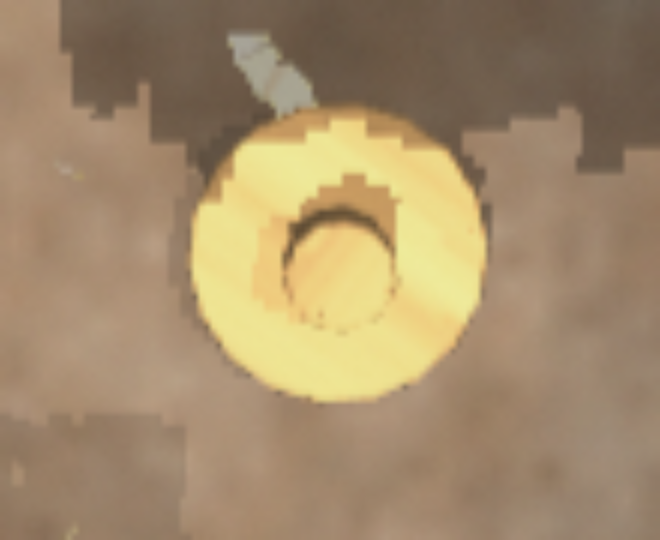

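Run:
```python
from h import *
E=wristE(js("w1")); print(atz("wrist",296,161.8,13,E),atz("wrist",296.4,165.4,31,E)) 
plan([451,248.5,60],n=4)
```

```text
[449.74158138 248.41678832  13.        ] [449.67511722 248.11182177  31.        ]
[0.77, 0.29, 2.8, -0.002, -0.002, 0.008]
[0.77, 0.27, 2.81, -0.002, -0.002, 0.008]
[0.78, 0.26, 2.8, -0.002, -0.002, 0.008]
[0.79, 0.26, 2.8, -0.002, -0.002, 0.008]
```

Request:
arm_command --pt "0.8 0.2 2.8 -0.002 -0.002 0.008 5" --pt "0.8 0.2 2.8 -0.002 -0.002 0.008 5" --pt "0.8 0.2 2.8 -0.002 -0.002 0.008 4.5" --pt "0.7 0.2 2.8 -0.002 -0.002 0.008 4" --pt "0 0 2.0 0 0 0 4" --pt "0 0 1.4 0 0 0 4"

```text
clock: 2.8
eef_pos: [452.6, 243.7, 25.0]
eef_rot: [0.711, 0.703, 0.002, 0.004]
wrist_force: [0.1, -0.7, -0.9]
width: 40.0
```

```bash
python3 look.py w2; python3 -c "
from h import *
plan([450.3,248.3,16],n=2)"
```

```text
2.8 [452.6 243.7  25. ] [0.7107 0.7035 0.0019 0.0035] [ 0.1 -0.7 -0.9] 40.011578376504694
[0.27, -0.03, 0.32, 0.002, 0.002, -0.005]
[0.28, -0.02, 0.32, 0.002, 0.002, -0.006]
```

View pics/w2.png

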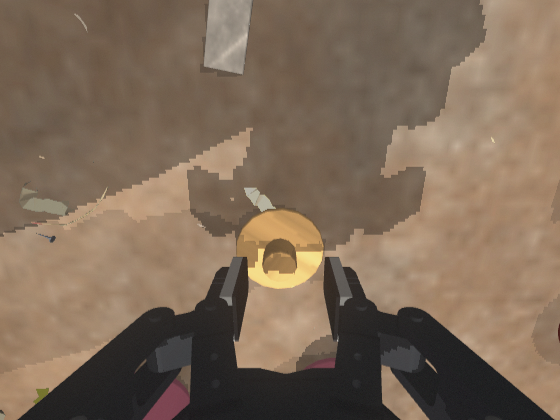

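Request:
arm_command --pt "0.3 0 0.3 0.002 0.002 -0.005 4" --pt "0.3 0 0.3 0.002 0.002 -0.005 4" --pt "0 0 0 0 0 0 4"

```text
clock: 3.15
eef_pos: [451.3, 246.7, 16.6]
eef_rot: [0.709, 0.706, -0.001, -0.0]
wrist_force: [0.3, -0.5, -0.1]
width: 40.0
```

```bash
python3 look.py w3; python3 -c "
from h import *
plan([450.3,248.3,16],n=1)"
```

```text
3.15 [451.3 246.7  16.6] [ 7.085e-01  7.057e-01 -6.000e-04 -3.000e-04] [ 0.3 -0.5 -0.1] 39.98208975735033
[0.16, -0.13, 0.1, -0.001, 0.001, -0.004]
```

View pics/w3.png

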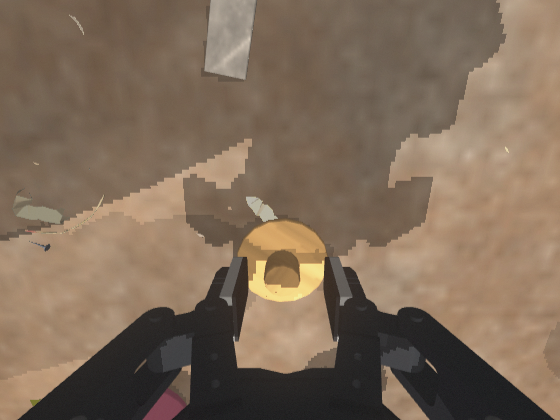

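Request:
arm_command --pt "0.15 -0.15 0 0 0 0 3" --pt "0 0 0 0 0 0 1.5" --pt "0 0 0 0 0 0 1.0" --pt "0 0 0 0 0 0 1.0" --pt "0 0 0 0 0 0 1.0" --force 30

```text
clock: 3.7
eef_pos: [451.8, 249.2, 19.8]
eef_rot: [0.708, 0.706, 0.002, 0.001]
wrist_force: [-0.5, -0.7, -0.9]
width: 16.2
```

```bash
python3 look.py w4
```

```text
3.7 [451.8 249.2  19.8] [0.7085 0.7057 0.0018 0.001 ] [-0.5 -0.7 -0.9] 16.19577293771427
```

View pics/w4.png

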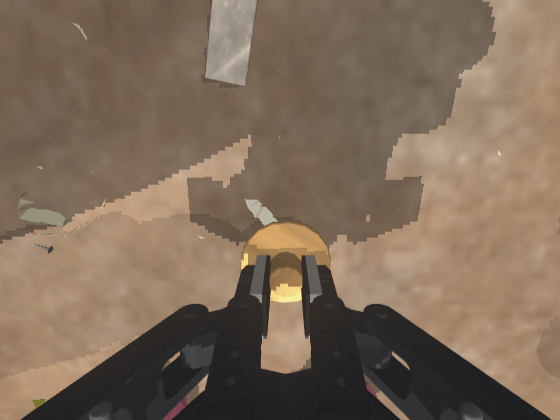

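Request:
arm_command --pt "0 0 0 0 0 0 1.0" --pt "0 0 0 0 0 0 1.0"

```text
clock: 3.95
eef_pos: [451.7, 249.2, 19.6]
eef_rot: [0.708, 0.706, 0.002, 0.001]
wrist_force: [-0.2, 0.5, -0.5]
width: 16.0
```

```bash
python3 look.py w5; python3 -c "
import cv2
im=cv2.imread('pics/w5.png'); cv2.imwrite('pics/c5.png',cv2.resize(im[200:330,200:370],None,fx=4,fy=4))"
```

```text
3.95 [451.7 249.2  19.6] [0.7084 0.7058 0.0017 0.001 ] [-0.2  0.5 -0.5] 16.038634350667742
```

View pics/c5.png

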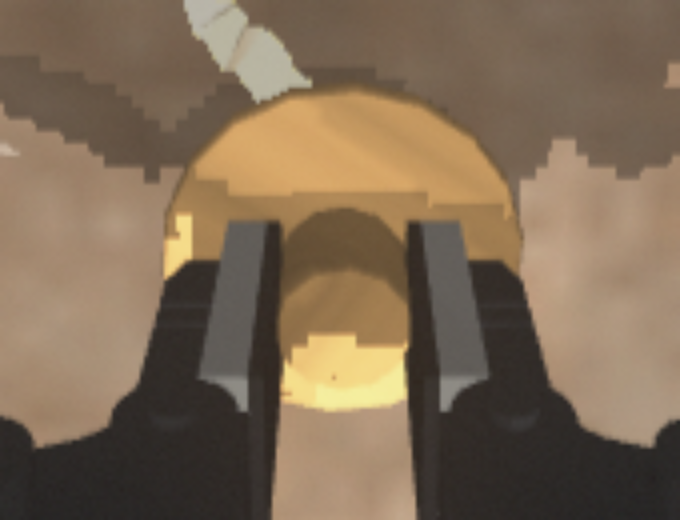

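Request:
arm_command --pt "0 0 -4 0 0 0 1.0" --pt "0 0 -4 0 0 0 1.0" --pt "-3 0 -4 0 0 0 1.0" --pt "-4.5 0 -1 0 0 0 1.0" --pt "-4.8 0 0 0 0 0 1.0" --pt "-4.8 0 0 0 0 0 1.0" --pt "-4.8 0 0 0 0 0 1.0" --pt "-4.5 0 0 0 0 0 1.0" --pt "-3 0 0 0 0 0 1.0" --pt "0 0 0 0 0 0 1.0"

```text
clock: 5.0
eef_pos: [451.6, -55.8, 155.3]
eef_rot: [0.706, 0.708, 0.001, 0.005]
wrist_force: [0.1, 1.1, -1.1]
width: 16.1
```

```bash
python3 look.py w6
```

```text
5.0 [451.6 -55.8 155.3] [0.7065 0.7077 0.0014 0.0046] [ 0.1  1.1 -1.1] 16.075562255472185
```

View pics/w6.png

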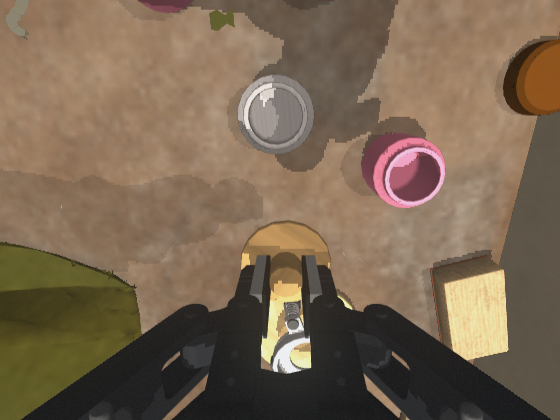

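Run:
```python
import cv2
im=cv2.imread('pics/w6.png'); cv2.imwrite('pics/c6.png',cv2.resize(im[65:165,225:325],None,fx=6,fy=6,interpolation=cv2.INTER_NEAREST))
from h import *
print(env.get_state()["eef_pos"])
```

```text
[451.46613552 -54.25177483 155.26490194]
```

View pics/c6.png

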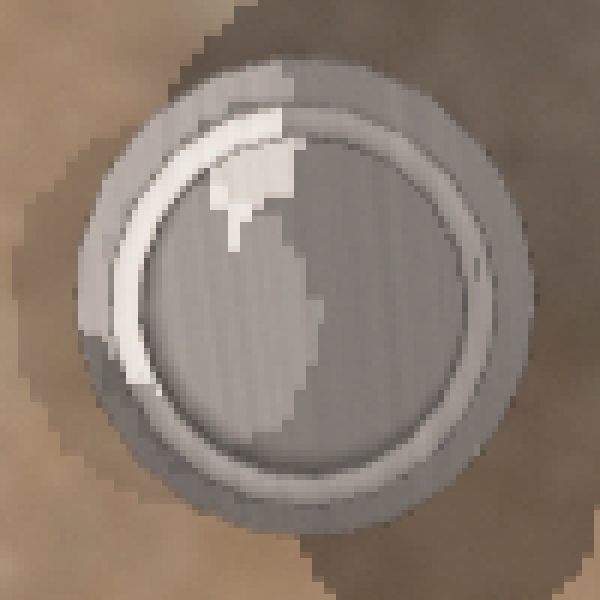

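Run:
```python
from h import *
s=js("w5");E=wristE(s)
print(s["eef_pos"],atz("wrist",285.5,221.3,8,E),atz("wrist",285.5,221.3,13,E))
s=js("w6");E=wristE(s)
print(s["eef_pos"],atz("wrist",275.1,115.3,62,E))
# edge in w6
for v in (221,222): print(atz("wrist",286,v,155.3-11.6,E)-s["eef_pos"],)
im=cv2.imread('pics/w6.png'); cv2.imwrite('pics/c7.png',cv2.resize(im[200:330,200:370],None,fx=4,fy=4))
```

```text
[451.69749442 249.15698039  19.64787607] [452.00986018 271.30043595   8.        ] [451.99628134 273.2521333   13.        ]
[451.59741878 -55.79398359 155.3048701 ] [444.79202388  18.13539373  62.        ]
[  0.51412424  22.31989475 -11.6048701 ]
[  0.51551253  21.73690617 -11.6048701 ]
```

View pics/c7.png

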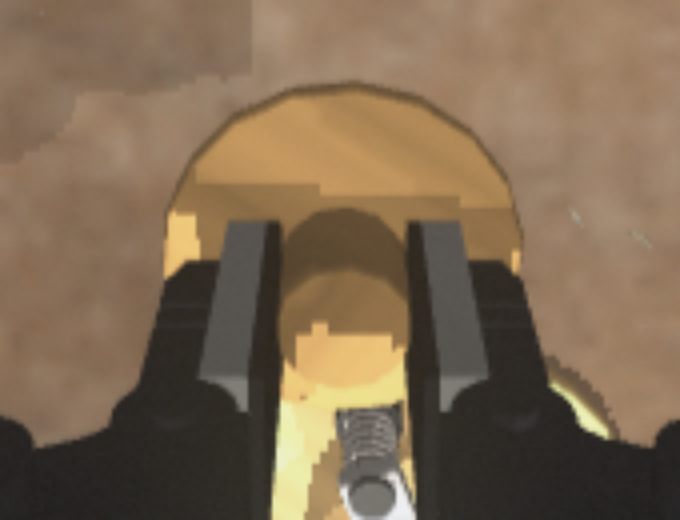

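Run:
```python
from h import *
s=js("w6");E=wristE(s);p=s["eef_pos"]
for z in (10,11.4,13): print(atz("wrist",285.9,281.7,p[2]+z,E)-p)
print(R.from_quat(s["eef_rot"]).as_matrix().round(4))
plan([446,19,120],n=5)
```

```text
[ 0.29488357 -1.82020848 10.        ]
[ 0.27858813 -0.92123402 11.4       ]
[ 0.25996476  0.10616536 13.        ]
[[-0.0018  1.      0.0085]
 [ 1.      0.0018 -0.0044]
 [-0.0044  0.0085 -1.    ]]
[1.47, -0.11, 0.7, 0.002, 0.001, 0.001]
[1.47, -0.11, 0.7, 0.002, 0.001, 0.001]
[1.46, -0.11, 0.7, 0.001, 0.0, 0.0]
[1.47, -0.11, 0.71, 0.002, 0.001, 0.001]
[1.46, -0.11, 0.7, 0.001, 0.0, 0.0]
```

Request:
arm_command --pt "1.5 -0.1 0.7 0.002 0.001 0 1" --pt "1.5 -0.1 0.7 0.002 0.001 0 1" --pt "1.5 -0.1 0.7 0.002 0 0 1" --pt "1.4 -0.1 0.7 0.002 0 0 1" --pt "1.4 -0.1 0.7 0.001 0 0 1" --pt "0 0 1.4 0 0 0 1" --pt "0 0 1.2 0 0 0 1" --pt "0 0 0 0 0 0 1"

```text
clock: 5.85
eef_pos: [445.1, 28.3, 90.9]
eef_rot: [0.703, 0.711, 0.0, -0.002]
wrist_force: [0.3, 0.1, -1.4]
width: 16.0
```

```bash
python3 look.py w8
python3 - <<'E'
from h import *
s=env.capture("scene");t=env.capture("top");w=cv2.imread("pics/w8.png")
f=lambda im,u,v,r:cv2.resize(im[v-r:v+r,u-r:u+r],(400,400),interpolation=cv2.INTER_CUBIC)
cv2.imwrite("pics/c8.png",np.hstack([f(s,307,235,50),f(w,285,270,90)]))
plan([446,18.2,92],n=1)
E
```

```text
5.85 [445.1  28.3  90.9] [ 7.031e-01  7.111e-01  3.000e-04 -1.600e-03] [ 0.3  0.1 -1.4] 15.985310149261043
[-0.93, -0.09, 0.13, 0.002, -0.002, 0.01]
```

View pics/c8.png

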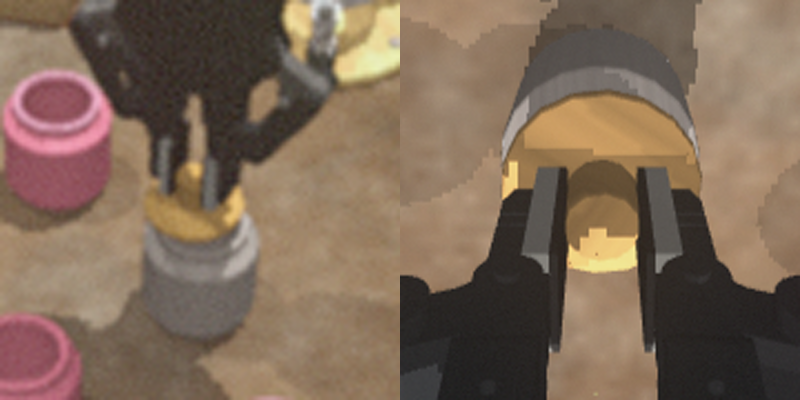

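Request:
arm_command --pt "-0.5 0 0 0.001 -0.001 0.005 1" --pt "-0.4 0.05 0 0.001 -0.001 0.005 1" --pt "0 0 0 0 0 0 1"

```text
clock: 6.3
eef_pos: [449.0, 16.5, 95.1]
eef_rot: [0.708, 0.706, 0.001, 0.001]
wrist_force: [-0.2, -0.3, -1.1]
width: 15.9
```

```bash
python3 look.py w9
python3 - <<'E'
from h import *
s=env.capture("scene");w=cv2.imread("pics/w9.png")
f=lambda im,u,v,r:cv2.resize(im[v-r:v+r,u-r:u+r],(400,400),interpolation=cv2.INTER_CUBIC)
cv2.imwrite("pics/c9.png",np.hstack([f(s,307,235,50),f(w,285,270,90)]))
plan([446,18.2,80],n=2)
E
```

```text
6.3 [449.   16.5  95.1] [0.7082 0.7061 0.001  0.0015] [-0.2 -0.3 -1.1] 15.939842123036996
[0.06, -0.14, 0.75, 0.002, 0.0, -0.001]
[0.07, -0.15, 0.75, 0.001, 0.0, -0.001]
```

View pics/c9.png

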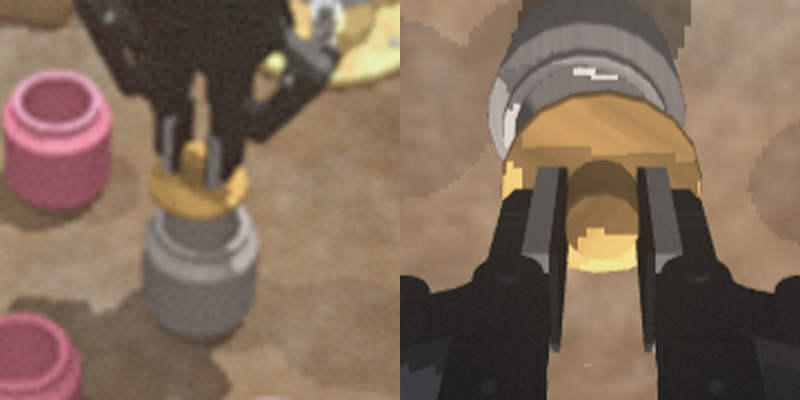

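Request:
arm_command --pt "0.1 -0.2 0.5 0.001 0 0 1" --pt "0.05 -0.15 0.5 0.001 0 0 1" --pt "0 0 0.2 0 0 0 1" --pt "0 0 0 0 0 0 1"

```text
clock: 6.8
eef_pos: [444.9, 18.6, 81.9]
eef_rot: [0.708, 0.706, 0.0, 0.0]
wrist_force: [-0.6, 0.0, -0.7]
width: 16.0
```

```bash
python3 look.py w10
python3 - <<'E'
from h import *
s=env.capture("scene");w=cv2.imread("pics/w10.png")
f=lambda im,u,v,r:cv2.resize(im[v-r:v+r,u-r:u+r],(400,400),interpolation=cv2.INTER_CUBIC)
cv2.imwrite("pics/c10.png",np.hstack([f(s,307,235,50),f(w,285,270,90)]))
plan([445.6,18.2,80],n=1)
E
```

```text
6.8 [444.9  18.6  81.9] [7.080e-01 7.062e-01 3.000e-04 3.000e-04] [-0.6  0.  -0.7] 16.040527054080055
[-0.04, 0.05, 0.22, 0.001, 0.0, -0.003]
```

View pics/c10.png

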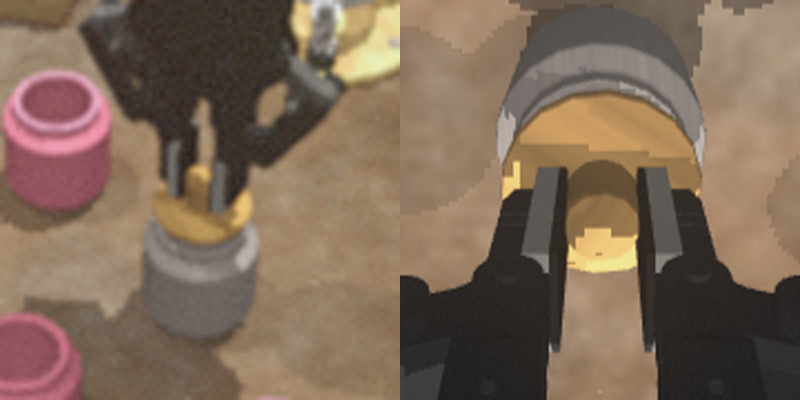

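Request:
arm_command --pt "0 0.05 0.2 0 0 0 1" --pt "0 0 0.2 0 0 0 1" --pt "0 0 0.2 0 0 0 1" --pt "0 0 0.2 0 0 0 1" --pt "0 0 0 0 0 0 1"

```text
clock: 7.4
eef_pos: [446.1, 18.7, 73.8]
eef_rot: [0.708, 0.706, 0.001, 0.001]
wrist_force: [0.6, 0.6, -0.5]
width: 16.5
```

```bash
python3 look.py w11
python3 - <<'E'
from h import *
s=env.capture("scene");w=cv2.imread("pics/w11.png")
f=lambda im,u,v,r:cv2.resize(im[v-r:v+r,u-r:u+r],(400,400),interpolation=cv2.INTER_CUBIC)
cv2.imwrite("pics/c11.png",np.hstack([f(s,307,235,50),f(w,285,270,90)]))
s=env.get_state();print(s["eef_pos"],s["wrist_force"])
E
```

```text
7.4 [446.1  18.7  73.8] [7.079e-01 7.063e-01 7.000e-04 8.000e-04] [ 0.6  0.6 -0.5] 16.488404458230296
[446.22565551  18.61614869  74.11940419] [-0.6118216  -0.59206885 -0.00534324]
```

View pics/c11.png

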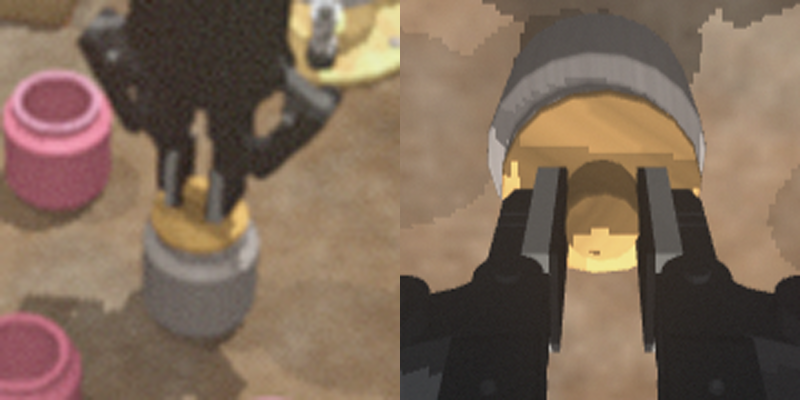

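Request:
arm_command --pt "0 0 0.1 0 0 0 1" --pt "0 0 0 0 0 0 2.5" --pt "0 0 0 0 0 0 5" --pt "0 0 0 0 0 0 8" --pt "0 0 -0.5 0 0 0 8.5" --pt "0 0 -0.5 0 0 0 8.5" --pt "0 0 0 0 0 0 8.5"

```text
clock: 8.2
eef_pos: [447.1, 18.5, 85.0]
eef_rot: [0.708, 0.706, 0.001, 0.002]
wrist_force: [0.5, -0.6, -0.3]
width: 85.0
```

```bash
python3 look.py w12
python3 - <<'E'
from h import *
s=env.capture("scene");w=cv2.imread("pics/w12.png")
f=lambda im,u,v,r:cv2.resize(im[v-r:v+r,u-r:u+r],(400,400),interpolation=cv2.INTER_CUBIC)
cv2.imwrite("pics/c12.png",np.hstack([f(s,307,235,50),f(w,285,270,90)]))
s=env.get_state();print(s["eef_pos"],s["wrist_force"])
E
```

```text
8.2 [447.1  18.5  85. ] [0.7079 0.7063 0.0014 0.0018] [ 0.5 -0.6 -0.3] 85.03210423282077
[446.71316106  18.54062077  84.34303583] [-0.03857376 -0.11811316 -0.33079693]
```

View pics/c12.png

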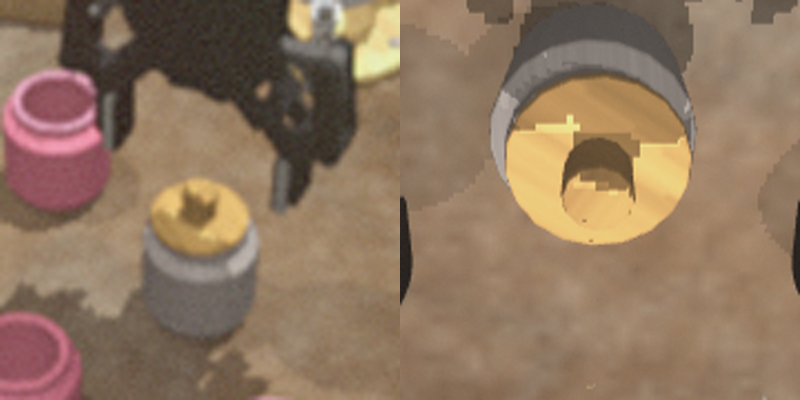

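Run:
```python
from h import *
s=js("w12");E=wristE(s)
for z in (63,67): print(atz("wrist",284.3,251.8,z,E))
# knob top
print(atz("wrist",285+(197.5-200)/2.222,270+(197-200)/2.222,85,E))
plan([446,17.5,40],n=2)
```

```text
[446.62487177  16.99348187  63.        ]
[446.6270889   19.03790843  67.        ]
[446.37611443  18.30546537  85.        ]
[-0.05, -0.04, 2.22, 0.002, 0.0, -0.001]
[-0.05, -0.04, 2.21, 0.002, 0.0, -0.001]
```

Request:
arm_command --pt "-0.05 -0.05 2.2 0.002 0 0 8.5" --pt "0 0 2.2 0.002 0 0 8.5" --pt "0 0 1.4 0 0 0 8.5" --pt "0 0 0.8 0 0 0 8.5" --pt "0 0 0 0 0 0 8.5"

```text
clock: 8.8
eef_pos: [447.5, 17.9, 17.3]
eef_rot: [0.708, 0.706, 0.001, 0.001]
wrist_force: [-0.4, -0.1, -0.2]
width: 84.7
```

```bash
python3 look.py w13
python3 - <<'E'
from h import *
s=env.capture("scene");w=cv2.imread("pics/w13.png")
f=lambda im,u,v,r:cv2.resize(im[v-r:v+r,u-r:u+r],(400,400),interpolation=cv2.INTER_CUBIC)
cv2.imwrite("pics/c13.png",np.hstack([f(s,307,235,50),f(w,285,270,120)]))
s=env.get_state();print(s["eef_pos"],s["wrist_force"])
plan([446.3,17.8,17],n=1)
E
```

```text
8.8 [447.5  17.9  17.3] [7.079e-01 7.063e-01 6.000e-04 1.100e-03] [-0.4 -0.1 -0.2] 84.74085119756934
[448.70565026  17.77052572  18.66972274] [-0.34441107 -0.4695516  -0.66647102]
[0.0, -0.24, 0.17, 0.005, 0.001, -0.002]
```

View pics/c13.png

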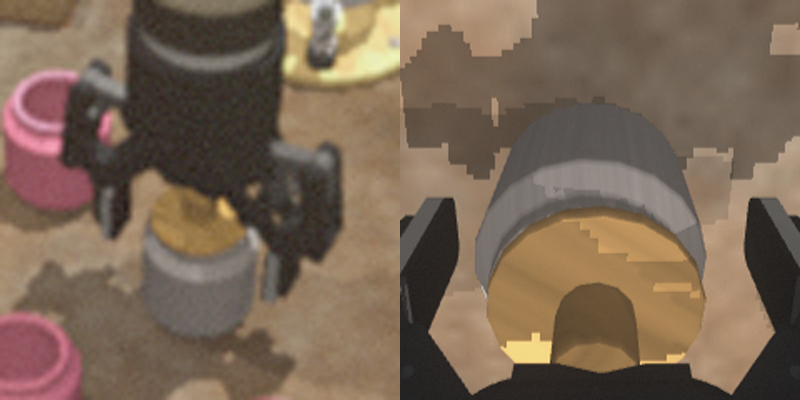

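Request:
arm_command --pt "0 -0.2 0.1 0.004 0 0 8.0" --pt "0 0 0 0 0 0 7.4" --pt "0 0 0 0 0 0 6.8" --pt "0 0 0 0 0 0 6.2" --pt "0 0 0 0 0 0 5.5" --pt "0 0 0 0 0 0 5.0" --pt "0 0 0 0 0 0 5.0" --force 80

```text
clock: 9.6
eef_pos: [447.8, 17.5, 21.3]
eef_rot: [0.708, 0.706, 0.001, 0.002]
wrist_force: [-0.8, -0.4, 0.6]
width: 58.4
```

```bash
python3 look.py w14
python3 - <<'E'
from h import *
s=env.capture("scene");w=cv2.imread("pics/w14.png")
f=lambda im,u,v,r:cv2.resize(im[v-r:v+r,u-r:u+r],(400,400),interpolation=cv2.INTER_CUBIC)
cv2.imwrite("pics/c14.png",np.hstack([f(s,307,235,50),f(w,285,270,120)]))
s=env.get_state();print(s["eef_pos"],s["wrist_force"])
E
```

```text
9.6 [447.8  17.5  21.3] [7.079e-01 7.063e-01 7.000e-04 2.000e-03] [-0.8 -0.4  0.6] 58.37239497626765
[447.82498817  17.48220767  21.24815916] [-1.59660514 -0.21405681  1.46642489]
```

View pics/c14.png

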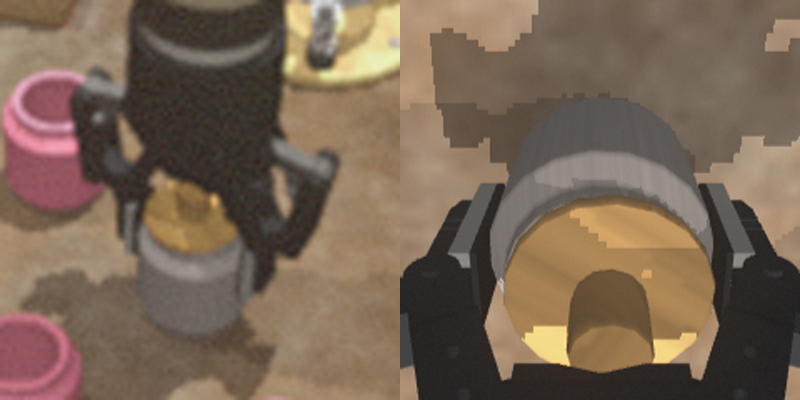

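Request:
arm_command --pt "0 0 -1 0 0 0 5" --pt "0 0 -3 0 0 0 5" --pt "0 0 -4 0 0 0 5" --pt "-1 0 -3 0 0 0 5" --pt "-3 0.3 -1 0 0 0 5" --pt "-4.5 0.5 0 0 0 0 5" --pt "-4.5 0.5 0 0 0 0 5" --pt "-4.5 0.5 0 0 0 0 5" --pt "-4.5 0.5 0 0 0 0 5" --pt "-4.0 0.5 0 0 0 0 5"

```text
clock: 10.7
eef_pos: [476.7, -246.2, 145.5]
eef_rot: [0.704, 0.711, 0.002, 0.002]
wrist_force: [0.4, 1.2, -2.7]
width: 58.5
```

```bash
python3 -c "
from h import *
s=env.get_state(); print(s['eef_rot'])
plan([477,-285,135],n=3)"
```

```text
[0.70358428 0.71060713 0.00177183 0.00187747]
[-1.29, -0.01, 0.35, 0.002, 0.0, 0.003]
[-1.3, 0.0, 0.35, 0.002, 0.0, 0.003]
[-1.29, 0.01, 0.35, 0.001, 0.0, 0.004]
```

Request:
arm_command --pt "-1.3 0 0.3 0.002 0 0.003 5" --pt "-1.3 0 0.3 0.002 0 0.003 5" --pt "-1.0 0 0.3 0.001 0 0.003 5" --pt "0 0 0 0 0 0 5" --pt "0 0 0 0 0 0 5"

```text
clock: 11.2
eef_pos: [476.5, -287.2, 134.4]
eef_rot: [0.709, 0.705, -0.0, -0.001]
wrist_force: [0.9, -1.2, -2.5]
width: 58.4
```

```bash
python3 look.py w15; python3 -c "
import cv2
im=cv2.imread('pics/w15.png'); cv2.imwrite('pics/c15.png',cv2.resize(im[0:240,140:420],None,fx=2.5,fy=2.5))"
```

```text
11.2 [ 476.5 -287.2  134.4] [ 7.088e-01  7.054e-01 -1.000e-04 -1.000e-03] [ 0.9 -1.2 -2.5] 58.35912059937651
```

View pics/w15.png

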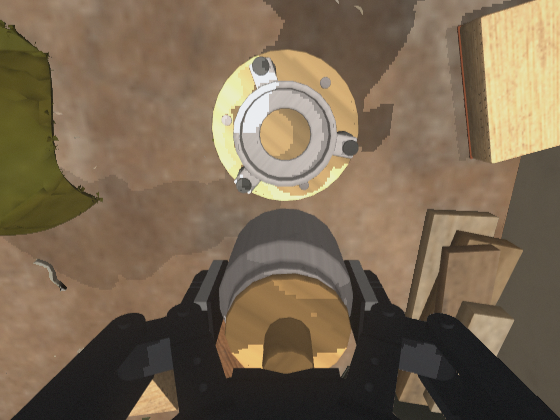

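```bash
python3 -c "
import cv2
im=cv2.imread('pics/w15.png'); cv2.imwrite('pics/c15.png',cv2.resize(im[70:200,215:355],None,fx=5,fy=5))"
```

```text
(no output)
```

View pics/c15.png

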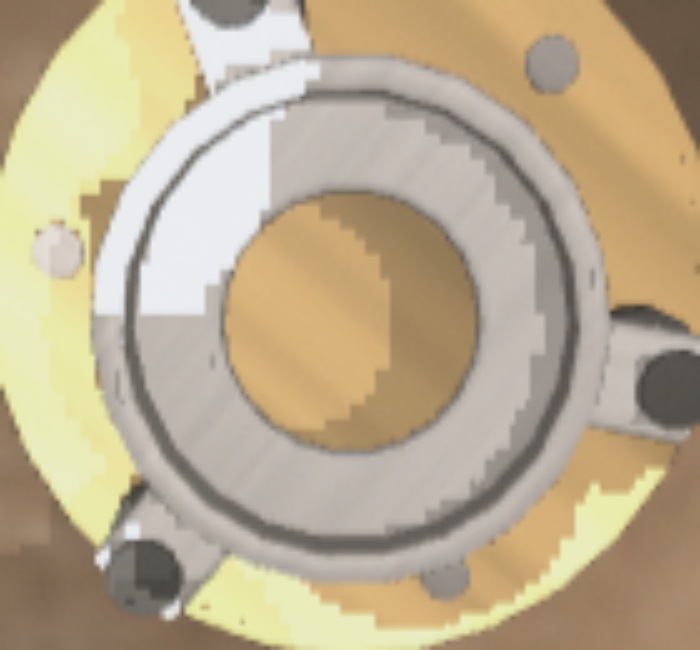

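Run:
```python
from h import *
s=js("w15");E=wristE(s);p=s["eef_pos"]
print(atz("wrist",284.6,133.2,57,E),atz("wrist",284.9,133.9,45,E))
K=env.get_calibration("wrist")["mtx"];M=env.get_calibration("wrist")["mount"]
def proj(q):
    c=np.linalg.inv(M)@[*q,1]; c=K@c[:3]; return (c[:2]/c[2]).round(1)
# tool coords: x=+y world, z down
for zf in (17,19,21,23):
  print(zf,[proj((r+.0,0,zf-h)) for r,h in ((30,9),(30,12),(22,0),(26.5,3),(24,62),(25,62),(0,85))], proj((0,30,zf-50)),proj((0,-30,zf-50)))
im=cv2.imread('pics/w15.png'); cv2.imwrite('pics/c16.png',cv2.resize(im[195:385,195:380],None,fx=4,fy=3.15))
```

```text
[ 476.28577796 -224.28961676   57.        ] [ 476.45444078 -225.85943603   45.        ]
17 [array([285.1, 209.8]), array([285.1, 211.8]), array([285.2, 218. ]), array([285.1, 212.3]), array([285.1, 273.1]), array([285.1, 270.7]), array([285. , 376.8])] [355.2 307.6] [215.  307.6]
19 [array([285.1, 208.6]), array([285.1, 210.5]), array([285.2, 216.8]), array([285.2, 211.1]), array([285.1, 270.3]), array([285.1, 267.9]), array([285. , 371.6])] [354.2 304.7] [216.  304.7]
21 [array([285.1, 207.4]), array([285.1, 209.2]), array([285.2, 215.6]), array([285.2, 209.9]), array([285.1, 267.6]), array([285.1, 265.2]), array([285. , 366.6])] [353.2 301.8] [217.  301.9]
23 [array([285.1, 206.2]), array([285.1, 208. ]), array([285.2, 214.4]), array([285.2, 208.7]), array([285.1, 264.9]), array([285.1, 262.6]), array([285. , 361.8])] [352.3 299.1] [217.9 299.1]
```

View pics/c16.png

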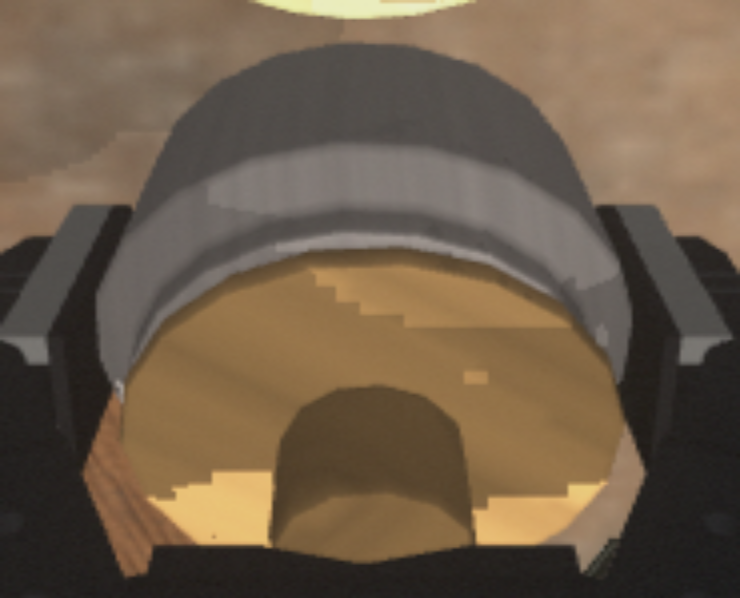

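```bash
python3 -c "
from h import *
plan([477,-224.8,100],n=4)"
```

```text
[1.56, 0.01, 0.86, -0.0, -0.0, -0.001]
[1.55, 0.01, 0.86, -0.001, -0.0, -0.001]
[1.56, 0.01, 0.86, -0.0, -0.001, -0.001]
[1.56, 0.0, 0.86, -0.001, -0.0, -0.001]
```

Moving gently, with settling, since fast moves overshot.

Request:
arm_command --pt "1.5 0 0.5 0 0 0 5" --pt "1.5 0 0.8 0 0 0 5" --pt "1.2 0 0.8 0 0 0 5" --pt "0.8 0 0.8 0 0 0 5" --pt "0.3 0 0.4 0 0 0 5" --pt "0 0 0 0 0 0 5" --pt "0 0 0 0 0 0 5"

```text
clock: 11.95
eef_pos: [477.4, -227.3, 101.0]
eef_rot: [0.706, 0.708, 0.0, -0.0]
wrist_force: [-0.4, 0.5, -2.4]
width: 58.4
```

```bash
python3 look.py w16; python3 -c "
from h import *
plan([477,-224.8,90],n=2)"
```

```text
11.95 [ 477.4 -227.3  101. ] [ 7.062e-01  7.080e-01  1.000e-04 -1.000e-04] [-0.4  0.5 -2.4] 58.37813234496294
[0.13, -0.02, 0.55, 0.0, -0.0, 0.001]
[0.13, -0.02, 0.55, 0.0, -0.001, 0.001]
```

View pics/w16.png

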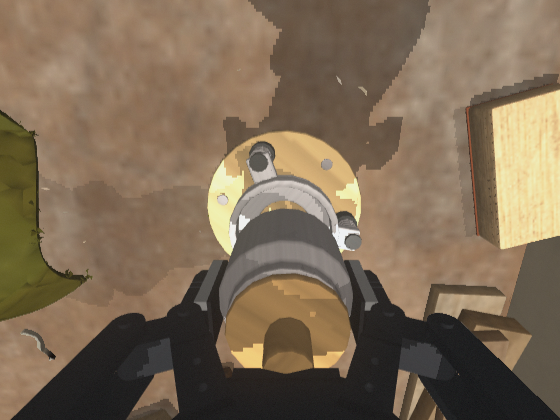

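Run:
```python
from h import *
im=cv2.imread('pics/w16.png'); cv2.imwrite('pics/c17.png',cv2.resize(im[165:265,215:355],None,fx=5.5,fy=5.5))
s=js("w16");E=wristE(s);p=s["eef_pos"]
M=E;K=env.get_calibration("wrist")["mtx"]
def proj(q):
    c=np.linalg.inv(M)@[*q,1]; c=K@c[:3]; return c[:2]/c[2]
for cx,cy in ((477,-225.5),(477,-224),(476,-225.5)):
  th=np.linspace(0,np.pi,200)
  for r in (37,32):
    P=np.array([proj((cx+r*np.cos(t),cy+r*np.sin(t),57)) for t in np.linspace(0,2*np.pi,300)])
    q=(P-[215,165]+.5)*5.5
    print(cx,cy,r,"crop x",q[:,0].min().round(),q[:,0].max().round(),"top y",q[:,1].min().round())
```

```text
477 -225.5 37 crop x 79.0 692.0 top y 72.0
477 -225.5 32 crop x 120.0 651.0 top y 115.0
477 -224 37 crop x 78.0 693.0 top y 59.0
477 -224 32 crop x 120.0 651.0 top y 102.0
476 -225.5 37 crop x 70.0 684.0 top y 72.0
476 -225.5 32 crop x 112.0 642.0 top y 115.0
```

View pics/c17.png

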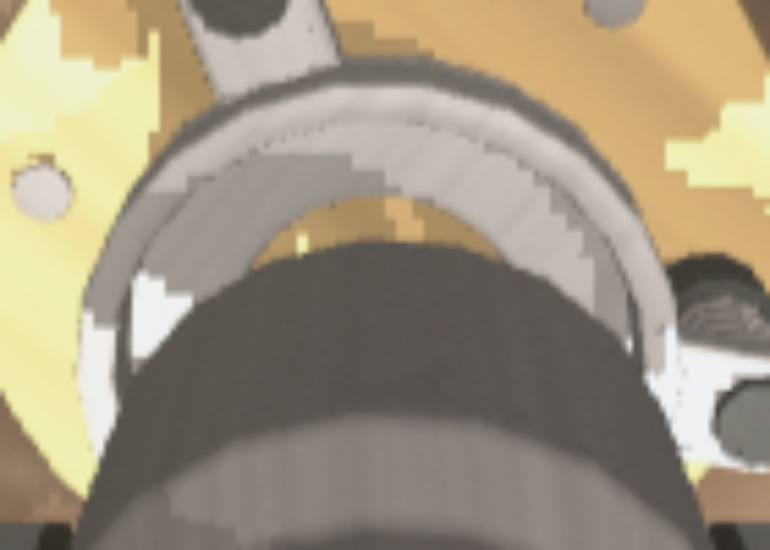

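Request:
arm_command --pt "0.2 -0.13 0.5 0 0 0 5" --pt "0.05 0 0.8 0 0 0 5" --pt "0 0 0.8 0 0 0 5" --pt "0 0 0.5 0 0 0 5" --pt "0 0 0 0 0 0 5"

```text
clock: 12.5
eef_pos: [476.3, -226.6, 73.2]
eef_rot: [0.707, 0.707, 0.0, 0.001]
wrist_force: [-0.7, -0.1, -3.0]
width: 58.4
```

```bash
python3 look.py w18;python3 - <<'E'
from h import *
s=env.capture("scene");w=cv2.imread("pics/w18.png")
f=lambda im,u,v,r:cv2.resize(im[v-r:v+r,u-r:u+r],(400,400),interpolation=cv2.INTER_CUBIC)
cv2.imwrite("pics/c18.png",np.hstack([f(s,339,165,50),f(w,285,250,70)]))
plan([476.1,-225.1,70],n=1)
E
```

```text
12.5 [ 476.3 -226.6   73.2] [7.071e-01 7.071e-01 1.000e-04 6.000e-04] [-0.7 -0.1 -3. ] 58.39474697183749
[0.17, -0.06, 0.41, 0.002, 0.001, 0.0]
```

View pics/c18.png

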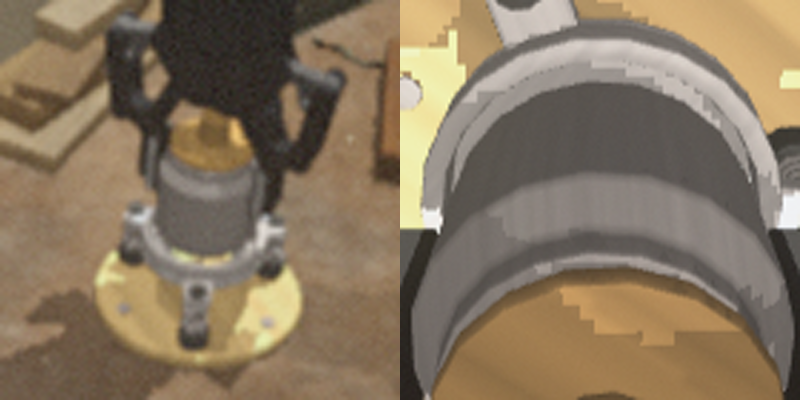

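Request:
arm_command --pt "0.1 -0.05 0.1 0.002 0 0 5" --pt "0.05 0 0.2 0 0 0 5" --pt "0 0 0.3 0 0 0 5" --pt "0 0 0.1 0 0 0 5" --pt "0 0 0 0 0 0 5"

```text
clock: 13.1
eef_pos: [477.1, -225.7, 67.7]
eef_rot: [0.707, 0.707, -0.0, 0.002]
wrist_force: [0.4, -0.6, -3.3]
width: 58.4
```

```bash
python3 look.py w19;python3 - <<'E'
from h import *
s=env.capture("scene");w=cv2.imread("pics/w19.png")
f=lambda im,u,v,r:cv2.resize(im[v-r:v+r,u-r:u+r],(400,400),interpolation=cv2.INTER_CUBIC)
cv2.imwrite("pics/c19.png",np.hstack([f(s,339,165,50),f(w,285,250,70)]))
plan([476.1,-225.1,66],n=1)
s=env.get_state();print(s["eef_pos"],s["wrist_force"])
E
```

```text
13.1 [ 477.1 -225.7   67.7] [ 7.070e-01  7.072e-01 -2.000e-04  1.600e-03] [ 0.4 -0.6 -3.3] 58.44200283036468
[0.06, -0.1, 0.19, 0.002, 0.003, 0.0]
[ 477.11156579 -225.72957933   67.88346454] [ 0.50187678  0.39500395 -1.56525469]
```

View pics/c19.png

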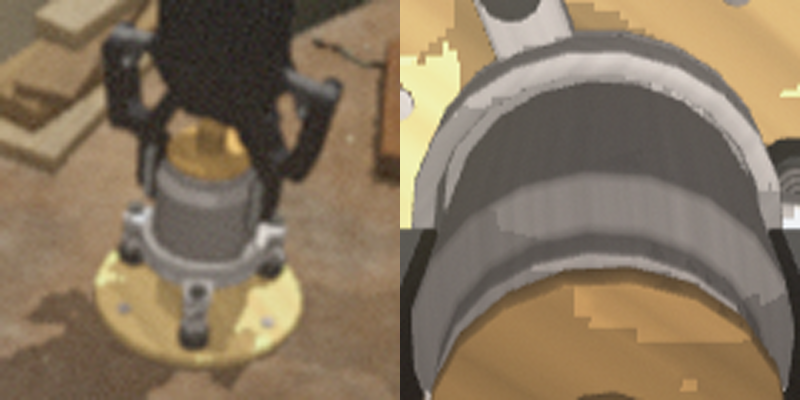

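Request:
arm_command --pt "0.05 -0.1 0.1 0.001 0.002 0 5" --pt "0 0 0.15 0 0 0 5" --pt "0 0 0.2 0 0 0 5" --pt "0 0 0.2 0 0 0 5" --pt "0 0 0 0 0 0 5"

```text
clock: 13.7
eef_pos: [476.2, -225.4, 64.7]
eef_rot: [0.707, 0.707, 0.0, 0.001]
wrist_force: [-2.8, 1.8, 3.4]
width: 58.7
```

```bash
python3 look.py w20;python3 - <<'E'
from h import *
s=env.capture("scene");w=cv2.imread("pics/w20.png")
f=lambda im,u,v,r:cv2.resize(im[v-r:v+r,u-r:u+r],(400,400),interpolation=cv2.INTER_CUBIC)
cv2.imwrite("pics/c20.png",np.hstack([f(s,339,165,50),f(w,285,250,70)]))
s=env.get_state();print(s["eef_pos"],s["wrist_force"],s["wrist_torque"])
E
```

```text
13.7 [ 476.2 -225.4   64.7] [7.070e-01 7.072e-01 2.000e-04 1.400e-03] [-2.8  1.8  3.4] 58.706307159817015
[ 476.26041306 -225.36818428   64.74109962] [-2.1613292   0.54267588  4.34795416] [ 0.36401859  0.65951546 -0.04493123]
```

View pics/c20.png

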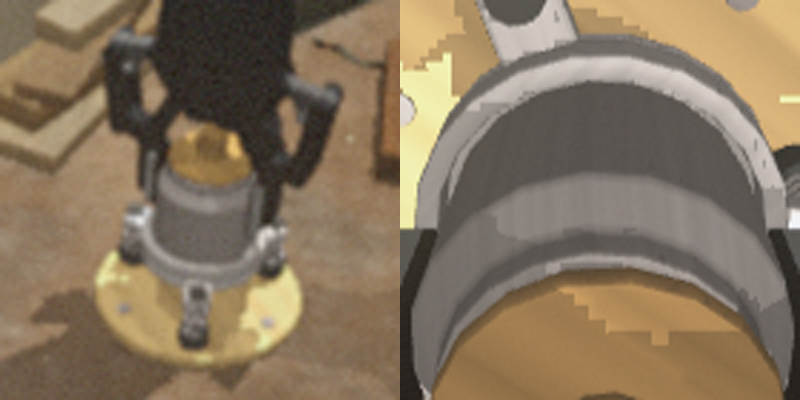

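Request:
arm_command --pt "0 0 0.3 0 0 0 5" --pt "0 0 0.3 0 0 0 5" --pt "0 0 0.3 0 0 0 5" --pt "0 0 0 0 0 0 5"

```text
clock: 14.2
eef_pos: [476.4, -225.5, 57.7]
eef_rot: [0.707, 0.707, 0.0, 0.002]
wrist_force: [-3.0, 2.4, 7.7]
width: 58.7
```

```bash
python3 look.py w21;python3 - <<'E'
from h import *
s=env.capture("scene");w=cv2.imread("pics/w21.png")
f=lambda im,u,v,r:cv2.resize(im[v-r:v+r,u-r:u+r],(400,400),interpolation=cv2.INTER_CUBIC)
cv2.imwrite("pics/c21.png",np.hstack([f(s,339,165,50),f(w,285,250,70)]))
s=env.get_state();print(s["eef_pos"],s["wrist_force"],s["wrist_torque"])
E
```

```text
14.2 [ 476.4 -225.5   57.7] [7.069e-01 7.073e-01 2.000e-04 1.900e-03] [-3.   2.4  7.7] 58.69810883215244
[ 476.36356578 -225.45387075   58.01257524] [-4.98773637  3.13859241  7.97812648] [ 0.54364192  0.96258978 -0.02937201]
```

View pics/c21.png

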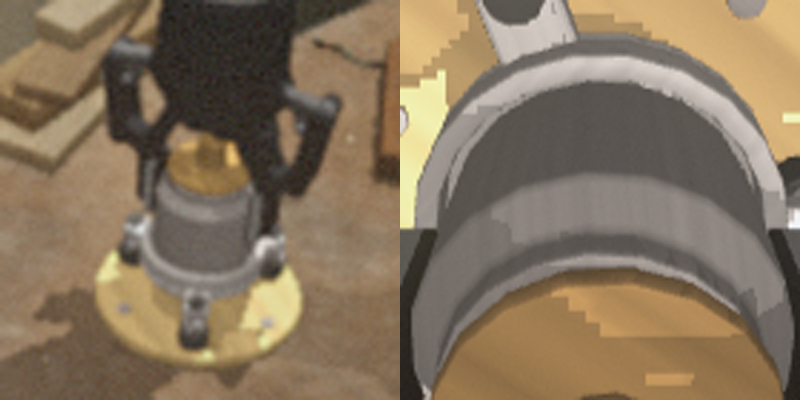

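Request:
arm_command --pt "0.05 -0.08 0.3 0 0 0 5" --pt "0 0 0.3 0 0 0 5" --pt "0 0 0.3 0 0 0 5" --pt "0 0 0.3 0 0 0 5" --pt "0 0 0 0 0 0 5"

```text
clock: 14.8
eef_pos: [476.3, -225.5, 51.8]
eef_rot: [0.707, 0.707, 0.0, 0.004]
wrist_force: [-4.8, 2.9, 11.0]
width: 58.5
```

```bash
python3 look.py w22;python3 - <<'E'
from h import *
s=env.capture("scene");w=cv2.imread("pics/w22.png")
f=lambda im,u,v,r:cv2.resize(im[v-r:v+r,u-r:u+r],(400,400),interpolation=cv2.INTER_CUBIC)
cv2.imwrite("pics/c22.png",np.hstack([f(s,339,165,50),f(w,285,250,70)]))
s=env.get_state();print(s["eef_pos"],s["wrist_force"],s["wrist_torque"])
E
```

```text
14.8 [ 476.3 -225.5   51.8] [7.069e-01 7.074e-01 1.000e-04 3.800e-03] [-4.8  2.9 11. ] 58.54819179322501
[ 476.33436965 -225.53941436   52.18756732] [-4.27088986  2.13154454 10.66425563] [ 0.70399925  1.24364419 -0.02667409]
```

View pics/c22.png

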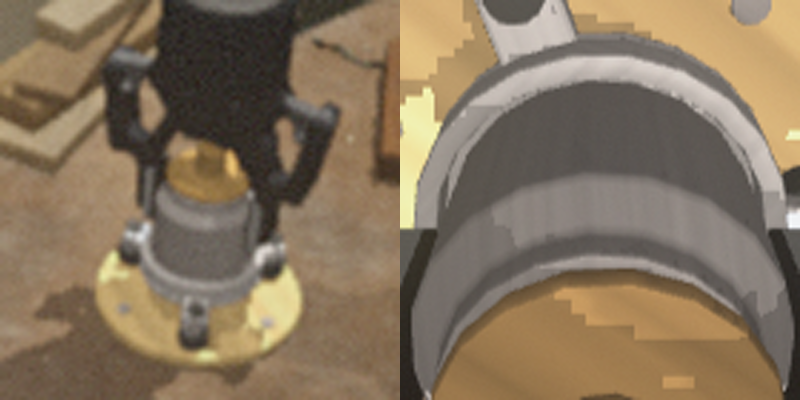

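Request:
arm_command --pt "0.03 -0.08 0.3 0.004 0.004 0 5" --pt "0 0 0.3 0 0 0 5" --pt "0 0 0.3 0 0 0 5" --pt "0 0 0.3 0 0 0 5" --pt "0 0 0.1 0 0 0 5"

```text
clock: 15.4
eef_pos: [476.4, -225.5, 49.1]
eef_rot: [0.707, 0.707, 0.0, 0.003]
wrist_force: [-5.7, 2.5, 11.2]
width: 58.3
```

```bash
python3 look.py w23;python3 - <<'E'
from h import *
s=env.capture("scene");w=cv2.imread("pics/w23.png")
f=lambda im,u,v,r:cv2.resize(im[v-r:v+r,u-r:u+r],(400,400),interpolation=cv2.INTER_CUBIC)
cv2.imwrite("pics/c23.png",np.hstack([f(s,339,165,50),f(w,285,250,70)]))
s=env.get_state();print(s["eef_pos"],s["wrist_force"],s["wrist_torque"])
E
```

```text
15.4 [ 476.4 -225.5   49.1] [7.067e-01 7.075e-01 3.000e-04 3.100e-03] [-5.7  2.5 11.2] 58.28958621771083
[ 476.36487037 -225.52359392   49.08186696] [-5.23936792  3.1023736  11.45028296] [ 0.73217271  1.4574056  -0.07867737]
```

View pics/c23.png

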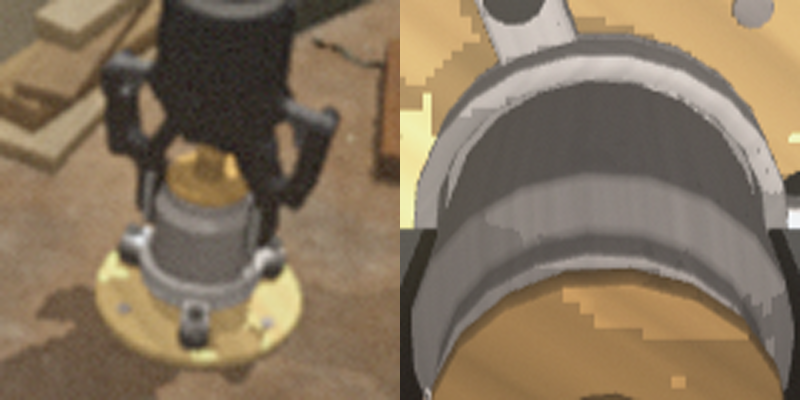

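Request:
arm_command --pt "0 -0.05 0.5 0 0 0 5" --pt "0 -0.05 0.6 0 0 0 5" --pt "0 -0.05 0.6 0 0 0 5" --pt "0 -0.05 0.6 0 0 0 5"

```text
clock: 15.9
eef_pos: [476.4, -225.8, 48.1]
eef_rot: [0.706, 0.708, 0.001, 0.007]
wrist_force: [-11.1, 7.8, 28.5]
width: 58.2
```

```bash
python3 look.py w24;python3 - <<'E'
from h import *
s=env.capture("scene");w=cv2.imread("pics/w24.png")
f=lambda im,u,v,r:cv2.resize(im[v-r:v+r,u-r:u+r],(400,400),interpolation=cv2.INTER_CUBIC)
cv2.imwrite("pics/c24.png",np.hstack([f(s,339,165,50),f(w,285,250,70)]))
s=env.get_state();print(s["eef_pos"],s["wrist_force"],s["wrist_torque"])
E
```

```text
15.9 [ 476.4 -225.8   48.1] [0.7064 0.7078 0.0012 0.0071] [-11.1   7.8  28.5] 58.222883036667206
[ 476.3920514  -225.74932808   48.05413002] [-11.22362878   7.37300217  30.01846179] [ 1.71118747  2.97044365 -0.03924205]
```

View pics/c24.png

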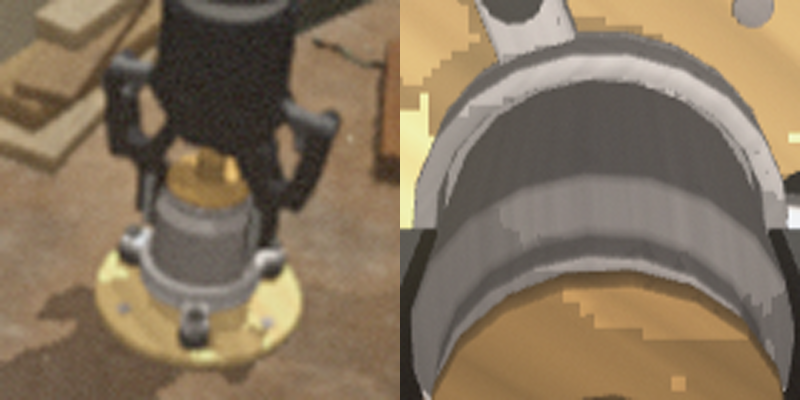

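Request:
arm_command --pt "0 0 0.4 0.005 0.002 0 5" --pt "0 0 0.4 0.005 0.002 0 5"

```text
clock: 16.2
eef_pos: [476.5, -225.6, 48.1]
eef_rot: [0.706, 0.708, -0.001, 0.003]
wrist_force: [-8.3, 5.7, 20.2]
width: 58.6
```

```bash
python3 look.py w25;python3 - <<'E'
from h import *
s=env.capture("scene");w=cv2.imread("pics/w25.png")
f=lambda im,u,v,r:cv2.resize(im[v-r:v+r,u-r:u+r],(400,400),interpolation=cv2.INTER_CUBIC)
cv2.imwrite("pics/c25.png",np.hstack([f(s,339,165,50),f(w,285,270,120)]))
s=env.get_state();print(s["eef_pos"],s["eef_rot"],s["wrist_force"],s["wrist_torque"],s["width"])
E
```

```text
16.2 [ 476.5 -225.6   48.1] [ 0.7064  0.7078 -0.001   0.0033] [-8.3  5.7 20.2] 58.58842084776456
[ 476.47827072 -225.60399694   48.11525059] [ 0.70641411  0.70779091 -0.00097504  0.00319105] [-9.17849189  5.6688098  22.01055373] [ 1.23927265  2.18225739 -0.11569245] 58.42580571943728
```

View pics/c25.png

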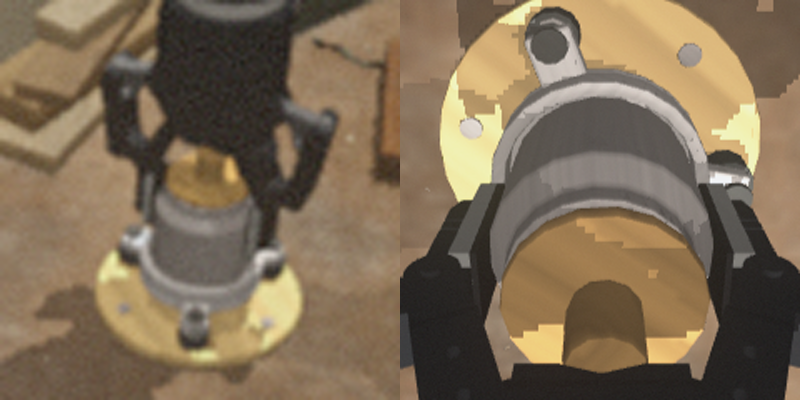

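```bash
python3 -c "
from rig import env
print(env.close_job())
s=env.get_state();print(s['clock'],s['eef_pos'],s['wrist_force'])"
```

```text
the job is handed in; nothing more can be done
None
the job is handed in; nothing more can be done
```

I put the lid on the steel pot, set the lidded pot into the ring, and pressed the ring to its bottom stop. I handed the job in at about 16 s while still gripping the pot and pressing down. No verdict was reported.

**Last checks before hand-in:**
- **Ring:** the tool stayed at z = 48.1 mm while the wrist force was 20–30 N, so it had reached a hard stop. That puts the pot's foot at about 27 mm, which matches 18 mm of travel.
- **Pot:** the grip was 58.5 mm wide and the tool was within about 0.01 rad of vertical. In the wrist picture the pot was inside the collar all round.
- **Lid:** it looks level with its plug in the mouth.
- **Other things:** nothing but the lid and the pot was handled. I did not measure the tin, wax cake or sanding block again.

**What was less than clean:**
- **Lid position:** by my estimate it sits about 3 mm off the mouth's centre, towards the robot's right. That is the limit of the plug's play and within the 5 mm allowed.
- **Sideways force:** about 9–10 N remained at the wrist while pressing. The pot may be bearing lightly on one side of the collar, or the arm may be flexing.
- **Position estimates:** the camera estimates of the ring's centre disagreed by up to about 4 mm, so I relied on the close wrist views.

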